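Push a waste pipe home to its mark, then set the expansion gap

TASK

Push the grey waste pipe with the two printed rings down through the rubber seal of one of the two clamped bends until it bottoms with its upper, blue ring at the socket's rim; one bend has an offcut jammed inside and stops the pipe about 20 mm short, so if the blue ring stays high, use the other bend. Once the pipe is home, draw it back 10 mm for the expansion gap, so that the lower, red ring stands at the rim, then let go and leave it standing in the seal. Leave everything else on the counter where it stands.

Things in the scene. Friction and masses are not known exactly. Their poses are not given: they have to be found in the camera images.
- pipe: The pipe to fit: rigid grey plastic pipe, 32 mm outside diameter, 180 mm long, about 0.06 kg, standing upright in one of the crate's four cells. Two printed rings go round it near its foot: a red one at 40 mm and a blue one at 50 mm above the foot. Origin at the centre of its foot (chamfered by about 2 mm); z runs up along the pipe.
- blue_ring (a point): Lower edge of the blue ring (3.5 mm high) on the pipe's axis, 50 mm above the foot: the insertion depth mark, level with the rim when the pipe has bottomed in the clear socket.
- red_ring (a point): Lower edge of the red ring (3.5 mm high) on the pipe's axis, 40 mm above the foot: level with the rim when the pipe has been drawn back 10 mm.
- stand_a: Heavy stand bolted to the counter: steel base 110 by 100 mm, a 30 mm steel strut 100 mm tall on its +x side (centred 55 mm from the origin) and a pipe clip holding a grey bend whose socket opens straight up; the bend's other end points level to -x as far as 69 mm. Origin under the socket's axis, on the counter. Top of the socket 115 mm above the counter.
- stand_b: A second stand, the same as stand_a in every outside measure. In one of the two bends (either one, it changes) an offcut of pipe 20 mm long is jammed at the bottom of the socket; it cannot be told from outside and does not come out.
- rim_a (a point): Centre of the rim of stand_a's socket, 115 mm above the counter; z up. Bore 34.4 mm across, blind, 50 mm deep below the rim (30 mm in the bend with the offcut); mouth flared to 43 mm over the top 9 mm. A rubber seal 11 to 20 mm below the rim grips the pipe: pushing or drawing it takes about 5 to 8 N, and the seal holds the pipe where it is left. The bottom is rigid.
- rim_b (a point): Centre of the rim of stand_b's socket; the same sizes as rim_a.
- crate: Low plywood crate for offcuts, fixed, 139 by 139 mm, walls 38 mm high and 5 mm thick, floor 5 mm, divided into four cells about 62 mm square, whose centres lie 33.5 mm from the crate's middle in its x and in its y. A pipe stands in each cell, up to 6 mm off the cell's middle. Origin under its middle.
- brown_pipe: Bystander: brown pipe offcut 32 mm across, 110 mm tall, standing in a cell of the crate. Origin at its foot.
- white_pipe: Bystander: white pipe offcut 32 mm across, 150 mm tall, standing in a cell of the crate. Origin at its foot.
- plain_pipe: Bystander: grey pipe offcut without rings, 32 mm across, 130 mm tall, standing in a cell of the crate. Origin at its foot.
- spray_can: Bystander: blue spray can with white cap, 52 mm across, 210 mm tall, upright. Origin under its base.
- cartridge: Bystander: white sealant cartridge with a green-blue band and a pointed nozzle, 49 mm across, 222 mm tall, upright. Origin under its base.
- ball_valve: Bystander: brass ball valve with a red lever, about 95 by 38 mm, 54 mm tall, lying with its bore level. Origin under its middle.
- white_tee: Bystander: white plastic tee, 74 by 40 mm, 52 mm tall, branch up. Origin under its middle.
- tape_roll: Bystander: flat roll of white thread tape, 52 mm across, 18 mm high. Origin under its middle.

How it is judged:
By the outcome, as a careful person would: the job done as asked, in the order asked, and still so for the second after the job is handed in, with the robot touching nothing.
It also fails if it takes over 58 s, if anything falls off the work surface, if the arm or the gripper's body presses on something with over 40 N, if the wrist force passes 120 N, or if a joint passes its speed limit or range.

ROBOT

A 6-joint arm with a two-finger parallel gripper is mounted at the origin on the work surface. World frame = base frame: x ahead of the robot, y to its left, z up, the work surface at z = 0. Lengths are in m, angles in rad, forces in N, time in s.
With the tool pointing down it reaches from about 0.425 to 1.125 m from the base axis. Payload 14.9 kg.
Tool frame: the origin (TCP) lies midway between the tips of the shut fingers; the grasp point (between the pads) lies 19 mm behind it; z points along the fingers, y is the direction in which the jaws open and shut (so a half turn about z gives the same grasp; the last joint's range is limited). The gripper opens to 91 mm and grips with 3 to 60 N. Pads are 32 mm wide; open, the fingers measure 118 mm over their backs; the gripper's body (76 mm by 178 mm) begins 60 mm behind the grasp point.
Start: joints at [1.238, 0.379, 1.734, -0, 1.028, -0.033], TCP at [0.207, 0.669, 0.214] pointing down, gripper open.
Joint ranges: [-2.77, 2.77], [-0.74, 2.19], [0, 2.66], [-1.06, 4.2], [0.31, 2.87], [-3.08, 3.08]. Speed limits (rad/s): [1.89, 1.89, 2.39, 3.14, 3.14, 3.14].

INTERFACE

Orientations are given as a unit quaternion [x, y, z, w].
In Python, from bench import manip gives the robot as it stands. The module is installed in compiled form; this text tells all that it offers.
- The arm moves only by the shell command python3 -m inch 'ROWS' [FORCE]. ROWS is JSON, a list of rows, each a list of 7 numbers: the shift along the tool's x, y, z in mm, then the turn, a rotation vector about the tool's x, y, z in degrees, then the opening in per cent of the stroke, from 0 (shut) to 100 (fully open). A call has 1 to 10 rows; each row is the pose to reach, as a shift and turn from the pose commanded when the call began, along the tool's axes at that moment; what a row does not reach only later rows make up. A row lasts 1/8 s, in which the tool goes at most 62.5 mm and 10.7 degrees, less where a joint would pass 70% of its speed; a pose out of reach is approached as far as the arm can. A call with a gripper value outside its range is refused whole. The fingers move at their own pace and stop on an object; FORCE is the grip in N (left out, the last holds). Time passes only in rows, so rows that repeat a pose let the fingers close. It gives the time, the measured TCP pose, the force and the opening at its end, in the units of the state.
- manip.sense(): the state, without advancing time (a new reading comes with each control period).
- manip.snapshot(name): name is "scene" or "top"; returns a dict with "pixels" (400x640x3 uint8, blue, green, red), "mtx" (3x3 intrinsics, pixels), "rvec" (rotation vector, rad) and "tvec" (3), from world to camera coordinates, as OpenCV has them. Camera axes: x right, y down, z forward; pixel columns grow to the right and rows downward; lengths in m; the calibration is good to about 2 mm. A picture is of the moment at which its call begins. There is no depth.
- manip.finish_job(): hands the job in, once; it reports no verdict.
The state is a dict: "clock": time; "qpos": joint angles; "dq": joint speeds; "tau": joint torques, N m; "ee_pos": TCP position; "tool_rot": TCP orientation; "wrist_force": force on the tool from outside, world axes, zero at the start; "wrist_torque": the same for the moment, N m; "finger_gap": finger opening in m.
Only numpy, scipy, OpenCV 4.12 (cv2) and the standard library are available. Lean on these libraries where they do the work, as an engineer would, in place of code of your own. Each camera call takes 0.05 s, during which the arm holds its last target.

## Working session

There is one attempt and no reset: what is moved stays moved. The work goes in short steps, Python scripts to look and compute and a shell command to move; the robot and the scene stay as the last step left them, time stands still between calls to the robot, and variables do not carry over. Pictures are saved under pics/ and viewed, and the job is handed in when it is done.

```bash
mkdir -p pics; cat > h.py <<'E'
import numpy as np, cv2
from bench import manip
def snap(n,f=None):
    s=manip.snapshot(n)
    if f: cv2.imwrite('pics/'+f,s['pixels'])
    return s
def ray(s,u,v):
    R=cv2.Rodrigues(np.array(s['rvec'],float))[0];t=np.array(s['tvec'],float).ravel()
    K=np.array(s['mtx'],float)
    d=R.T@(np.linalg.inv(K)@np.array([u,v,1.]));c=-R.T@t
    return c,d
def onz(s,u,v,z):
    c,d=ray(s,u,v);return c+d*(z-c[2])/d[2]
def proj(s,P):
    return cv2.projectPoints(np.array(P,float).reshape(-1,3),np.array(s['rvec'],float),np.array(s['tvec'],float),np.array(s['mtx'],float),None)[0].reshape(-1,2)
E
python3 - <<'E'
from h import *
a=snap('scene','s0.png');b=snap('top','t0.png')
for s in(a,b): print(ray(s,320,200),np.array(s['mtx']).tolist())
print(manip.sense())
E
```

```text
(array([ 1.18649933, -0.83265215,  0.78578916]), array([-0.53889106,  0.6582271 , -0.52604846])) [[470.8061335832956, 0.0, 324.6912156596934], [0.0, 470.8061335832956, 208.0751517483139], [0.0, 0.0, 1.0]]
(array([0.36016726, 0.01746751, 1.08287757]), array([ 0.17541253, -0.00542165, -0.98459639])) [[431.7634882233238, 0.0, 324.43231482683376], [0.0, 431.7634882233238, 195.19934149758794], [0.0, 0.0, 1.0]]
{'clock': 0.1, 'qpos': array([ 1.23769336e+00,  3.79371558e-01,  1.73468662e+00,  7.37422911e-06,
        1.02849416e+00, -3.32986079e-02]), 'dq': array([ 0.00086635, -0.00066854, -0.002496  , -0.00251979, -0.00040799,
       -0.0003476 ]), 'tau': array([ 2.10911472e-03, -7.65036464e+01, -4.35293198e+01,  6.53411471e-02,
        3.99146508e-02, -5.93076265e-05]), 'ee_pos': array([0.20662677, 0.66845883, 0.21336076]), 'tool_rot': array([ 1.49343277e-01,  9.88785293e-01, -4.71239420e-04, -9.05213288e-05]), 'wrist_force': array([-0.04957704,  0.12076919,  0.12319307]), 'wrist_torque': array([ 0.05891136, -0.05910463,  0.03255175]), 'finger_gap': 0.091056309808093}
```

View pics/s0.png

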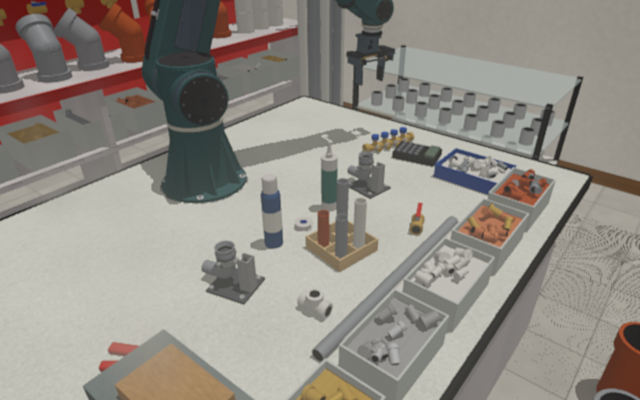

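View pics/t0.png

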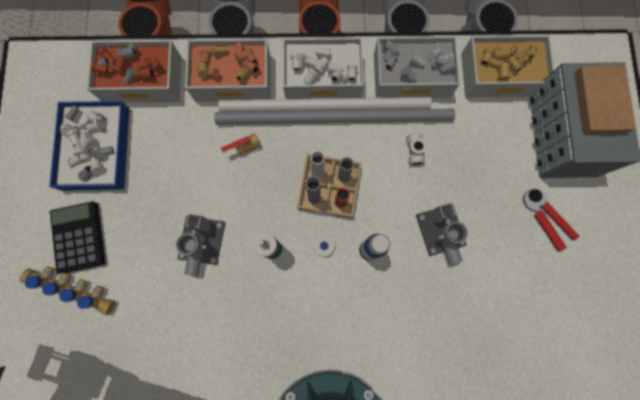

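```bash
python3 - <<'E'
from h import *
a=cv2.imread('pics/s0.png');b=cv2.imread('pics/t0.png')
cv2.imwrite('pics/z1.png',cv2.resize(a[160:280,290:400],None,fx=5,fy=5,interpolation=cv2.INTER_CUBIC))
cv2.imwrite('pics/z2.png',cv2.resize(b[140:290,160:480],None,fx=2.5,fy=2.5,interpolation=cv2.INTER_CUBIC))
E
```

```text
(no output)
```

View pics/z1.png

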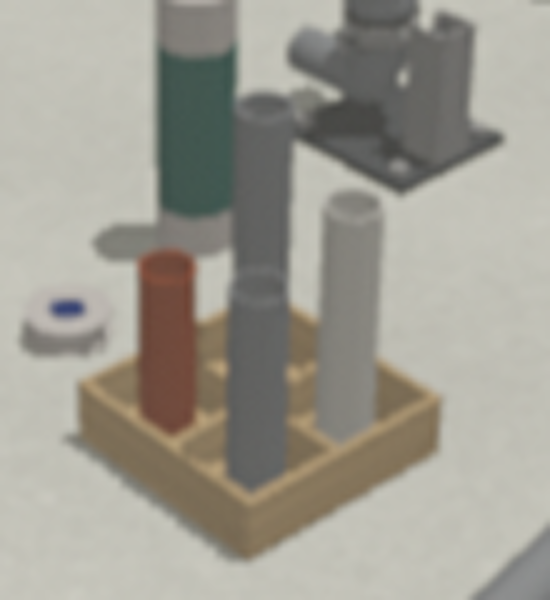

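View pics/z2.png

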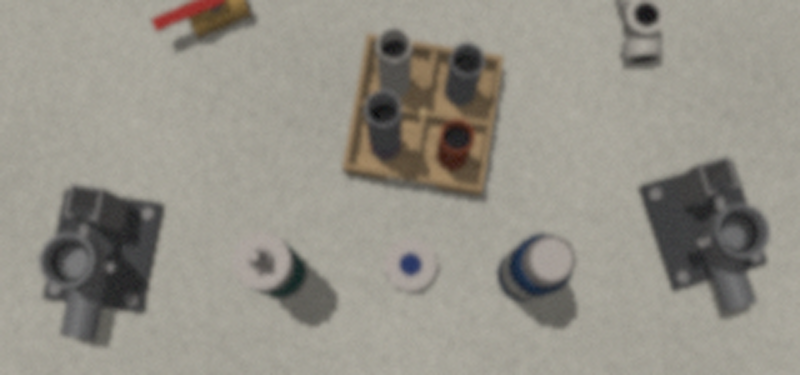

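```bash
python3 - <<'E'
from h import *
b=snap('top','t1.png');im=b['pixels']
for n,(u,v) in dict(p=(313,184),L=(188,244),R=(455,233)).items():
    c=im[v-25:v+25,u-25:u+25]
    cv2.imwrite(f'pics/c_{n}.png',cv2.resize(c,None,fx=10,fy=10,interpolation=cv2.INTER_CUBIC))
ims=[cv2.imread(f'pics/c_{n}.png') for n in 'pLR']
o=np.hstack(ims); 
o=cv2.convertScaleAbs(o,alpha=1.6)
for k in range(0,1500,100): cv2.line(o,(k,0),(k,500),(0,255,255),1)
for k in range(0,500,100): cv2.line(o,(0,k),(1500,k),(0,255,255),1)
cv2.imwrite('pics/c.png',cv2.resize(o,(795,265)))
for n,i in zip('pLR',ims): cv2.imwrite(f'pics/d_{n}.png',cv2.convertScaleAbs(i,alpha=1.6))
E
```

```text
(no output)
```

View pics/d_p.png

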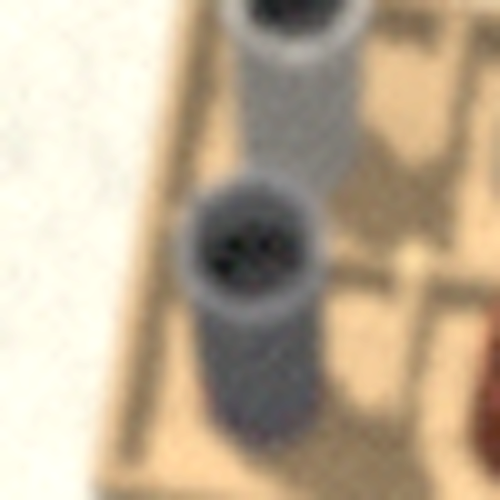

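View pics/d_L.png

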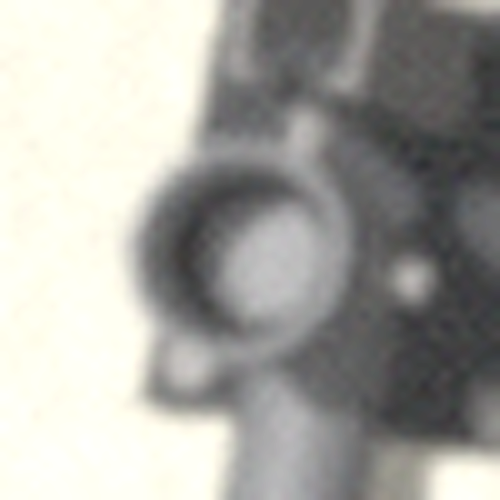

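View pics/d_R.png

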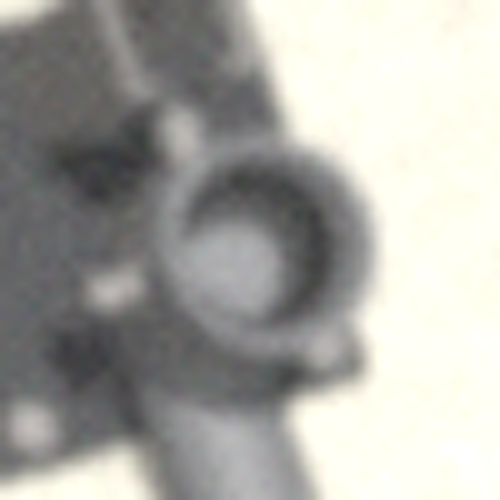

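```bash
python3 - <<'E'
from h import *
b=snap('top');a=snap('scene')
P=onz(b,312.75,182.65,.185);L=onz(b,186.75,243.75,.115);R=onz(b,456.05,231.85,.115)
cart=onz(b,160+268/2.5,140+265/2.5,.2);can=onz(b,160+545/2.5,140+262/2.5,.21)
wh=onz(b,160+393/2.5,140+45/2.5,.155);br=onz(b,160+457/2.5,140+136/2.5,.115);pl=onz(b,160+467/2.5,140+60/2.5,.135)
for n,p in dict(P=P,L=L,R=R,cart=cart,can=can,wh=wh,br=br,pl=pl).items(): print(n,p.round(4),proj(a,p).round(1), np.hypot(p[0],p[1]).round(3), np.linalg.norm((p-P)[:2]).round(3))
o=cv2.resize(a['pixels'],None,fx=5,fy=5,interpolation=cv2.INTER_CUBIC)
for p in (P,L,R):
    th=np.linspace(0,2*np.pi,60);r=.016 if p is P else .0215+.003
    q=proj(a,np.c_[p[0]+r*np.cos(th),p[1]+r*np.sin(th),0*th+p[2]])
    cv2.polylines(o,[np.int32(q*5+2)],True,(0,255,255),1)
f=[o[int(proj(a,p)[0][1]*5)-130:int(proj(a,p)[0][1]*5)+130,int(proj(a,p)[0][0]*5)-130:int(proj(a,p)[0][0]*5)+130] for p in (P,L,R)]
cv2.imwrite('pics/f.png',np.hstack(f))
print(manip.sense()['clock'])
E
```

```text
P [0.5579 0.0273 0.185 ] [[342.4 181.1]] 0.559 0.0
L [0.4391 0.3105 0.115 ] [[365.2 154.7]] 0.538 0.307
R [ 0.4541 -0.2931  0.115 ] [[224.3 246.5]] 0.54 0.337
cart [0.4245 0.1217 0.2   ] [[324.8 149.5]] 0.442 0.163
can [ 0.4218 -0.1026  0.21  ] [[268.8 175.9]] 0.434 0.188
wh [0.6204 0.0168 0.155 ] [[359.4 200.5]] 0.621 0.063
br [ 0.5446 -0.0402  0.115 ] [[322.2 213.2]] 0.546 0.069
pl [ 0.6108 -0.05    0.135 ] [[340.4 217.3]] 0.613 0.094
0.25
```

View pics/f.png

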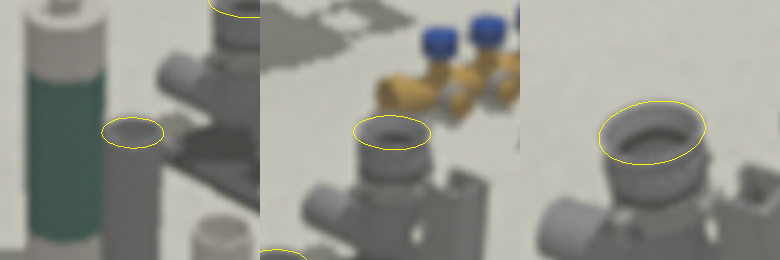

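```bash
cat >> h.py <<'E'
from scipy.spatial.transform import Rotation as Ro
def to(*w):
    s=manip.sense();R=Ro.from_quat(s['tool_rot'])
    d=np.array(w)-s['ee_pos']
    print('clk',round(s['clock'],2),'at',(s['ee_pos']*1e3).round(1),'rows xyz mm',(R.inv().apply(d)*1e3).round(1),'gap',round(s['finger_gap'],4),'F',s['wrist_force'].round(1), 'axes',R.as_matrix().round(2).tolist())
E
python3 -c "
from h import *
to(.5579,.0273,.27);to(.5579,.0273,.143)"
```

```text
clk 0.25 at [206.7 668.6 213.6] rows xyz mm [-524.9 -509.   -56.1] gap 0.0911 F [0.1 0.7 0.8] axes [[-0.96, 0.3, -0.0], [0.3, 0.96, -0.0], [0.0, -0.0, -1.0]]
clk 0.25 at [206.7 668.6 213.6] rows xyz mm [-524.9 -508.9   70.9] gap 0.0911 F [0.1 0.7 0.8] axes [[-0.96, 0.3, -0.0], [0.3, 0.96, -0.0], [0.0, -0.0, -1.0]]
```

```bash
python3 -m inch '[[-30,-30,-56,0,0,0,100],[-525,-509,-56,0,0,0,100],[-525,-509,-56,0,0,0,100],[-525,-509,-56,0,0,0,100],[-525,-509,-56,0,0,0,100],[-525,-509,-56,0,0,0,100],[-525,-509,-56,0,0,0,100],[-525,-509,-56,0,0,0,100],[-525,-509,-56,0,0,0,100],[-525,-509,-56,0,0,0,100]]' 40; python3 -c "
from h import *
to(.5579,.0273,.27)"
```

```text
clock: 1.5
ee_pos: [0.4956, 0.1403, 0.269]
tool_rot: [0.149, 0.989, 0.0, 0.0]
wrist_force: [0.0, 0.1, -0.8]
finger_gap: 0.0912
clk 1.5 at [495.6 140.3 269. ] rows xyz mm [-92.9 -89.6  -0.9] gap 0.0912 F [ 0.   0.1 -0.8] axes [[-0.96, 0.3, 0.0], [0.3, 0.96, 0.0], [-0.0, 0.0, -1.0]]
```

```bash
python3 -m inch '[[-90,-88,0,0,0,0,100],[-90,-88,0,0,0,0,100],[-90,-88,0,0,0,0,100],[-90,-88,0,0,0,0,100]]'; python3 -c "
from h import *
to(.5579,.0273,.143)
snap('top','t2.png');snap('scene','s2.png')
a=cv2.imread('pics/t2.png')[120:260,230:420];b=cv2.imread('pics/s2.png')[60:280,260:420]
cv2.imwrite('pics/v2.png',np.hstack([cv2.resize(a,(400,295)),cv2.resize(b,(214,295))]))"
```

```text
clock: 2.0
ee_pos: [0.5546, 0.0318, 0.2685]
tool_rot: [0.15, 0.989, 0.0, -0.0]
wrist_force: [-0.3, 0.5, -0.2]
finger_gap: 0.0909
clk 2.0 at [554.6  31.8 268.5] rows xyz mm [ -4.5  -3.3 125.5] gap 0.0909 F [-0.3  0.5 -0.2] axes [[-0.96, 0.3, -0.0], [0.3, 0.96, 0.0], [0.0, -0.0, -1.0]]
```

View pics/v2.png

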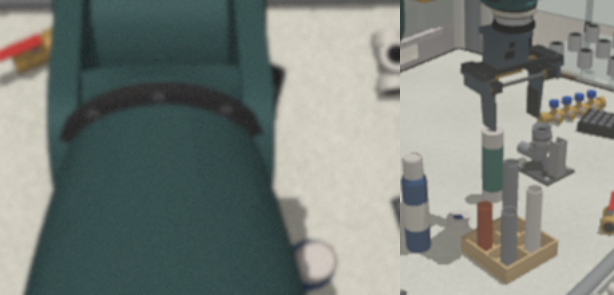

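```bash
python3 -m inch '[[-4,-3,0,0,0,0,100],[-4,-3,30,0,0,0,100],[-4,-3,60,0,0,0,100],[-4,-3,60,0,0,0,100]]'; python3 -c "
from h import *
to(.5579,.0273,.143)"
```

```text
clock: 2.6
ee_pos: [0.5566, 0.0281, 0.2072]
tool_rot: [0.149, 0.989, -0.0, -0.002]
wrist_force: [-0.1, 0.1, 0.4]
finger_gap: 0.0913
clk 2.6 at [556.6  28.1 207.2] rows xyz mm [-1.7 -0.3 64.2] gap 0.0913 F [-0.1  0.1  0.4] axes [[-0.96, 0.29, -0.0], [0.29, 0.96, -0.0], [0.0, -0.0, -1.0]]
```

```bash
python3 -m inch '[[-1,0,32,0,0,0,100],[-1,0,64,0,0,0,100],[-1,0,64,0,0,0,100],[-1,0,64,0,0,0,0],[-1,0,64,0,0,0,0],[-1,0,64,0,0,0,0],[-1,0,64,0,0,0,0],[-1,0,64,0,0,0,0],[-1,0,64,0,0,0,0]]' 45; python3 -c "
from h import *
to(.5579,.0273,.143)
snap('scene','s3.png')
b=cv2.imread('pics/s3.png')[60:280,220:460]
cv2.imwrite('pics/v3.png',cv2.resize(b,None,fx=2.5,fy=2.5))"
```

```text
clock: 3.72
ee_pos: [0.5588, 0.0273, 0.1448]
tool_rot: [0.149, 0.989, -0.0, -0.0]
wrist_force: [0.8, 0.2, -0.1]
finger_gap: 0.034
clk 3.73 at [558.8  27.3 144.8] rows xyz mm [ 0.9 -0.3  1.8] gap 0.034 F [ 0.8  0.2 -0.1] axes [[-0.96, 0.3, -0.0], [0.3, 0.96, 0.0], [0.0, -0.0, -1.0]]
```

View pics/v3.png

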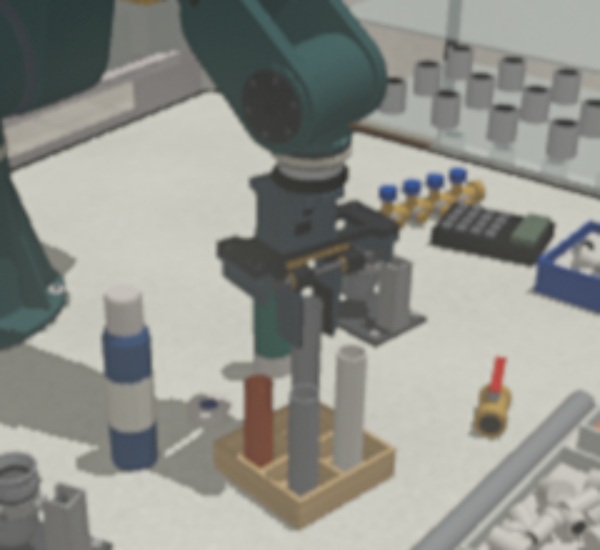

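```bash
python3 -m inch '[[0,0,0,0,0,0,0],[0,0,0,0,0,0,0],[0,0,-20,0,0,0,0],[0,0,-60,0,0,0,0],[0,0,-110,0,0,0,0],[0,0,-150,0,0,0,0],[0,0,-150,0,0,0,0]]'; python3 -c "
from h import *
to(.4541,-.2931,.294)
snap('scene','s4.png')
b=cv2.imread('pics/s4.png')[20:260,220:460]
cv2.imwrite('pics/v4.png',cv2.resize(b,None,fx=2.5,fy=2.5))"
```

```text
clock: 4.65
ee_pos: [0.5603, 0.0273, 0.2979]
tool_rot: [0.149, 0.989, 0.0, 0.003]
wrist_force: [0.3, 0.0, -1.0]
finger_gap: 0.0313
clk 4.65 at [560.3  27.3 297.9] rows xyz mm [   6.8 -337.5    3.3] gap 0.0313 F [ 0.3  0.  -1. ] axes [[-0.96, 0.3, 0.01], [0.3, 0.96, 0.0], [-0.0, 0.0, -1.0]]
```

View pics/v4.png

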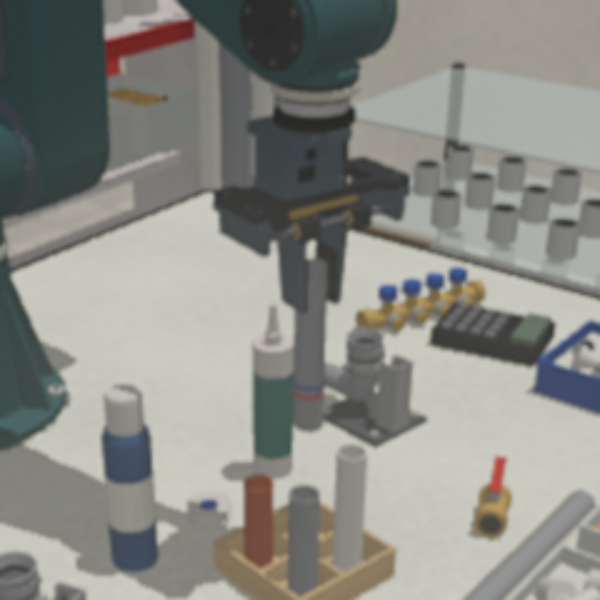

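```bash
python3 -m inch '[[4,-50,0,0,0,0,0],[7,-337,3,0,0,0,0],[7,-337,3,0,0,0,0],[7,-337,3,0,0,0,0],[7,-337,3,0,0,0,0],[7,-337,3,0,0,0,0],[7,-337,3,0,0,0,0],[7,-337,3,0,0,0,0],[7,-337,3,0,0,0,0]]'; python3 -c "
from h import *
to(.4541,-.2931,.294)
s=snap('scene','s5.png')
b=cv2.imread('pics/s5.png')[110:330,120:320]
cv2.imwrite('pics/v5.png',cv2.resize(b,None,fx=2.7,fy=2.7,interpolation=2))"
```

```text
clock: 5.82
ee_pos: [0.4528, -0.2916, 0.2913]
tool_rot: [0.149, 0.989, 0.0, -0.0]
wrist_force: [-0.9, 0.1, -1.5]
finger_gap: 0.0315
clk 5.83 at [ 452.8 -291.6  291.3] rows xyz mm [-1.7 -1.1 -2.7] gap 0.0315 F [-0.9  0.1 -1.5] axes [[-0.96, 0.29, -0.0], [0.29, 0.96, 0.0], [0.0, 0.0, -1.0]]
```

View pics/v5.png

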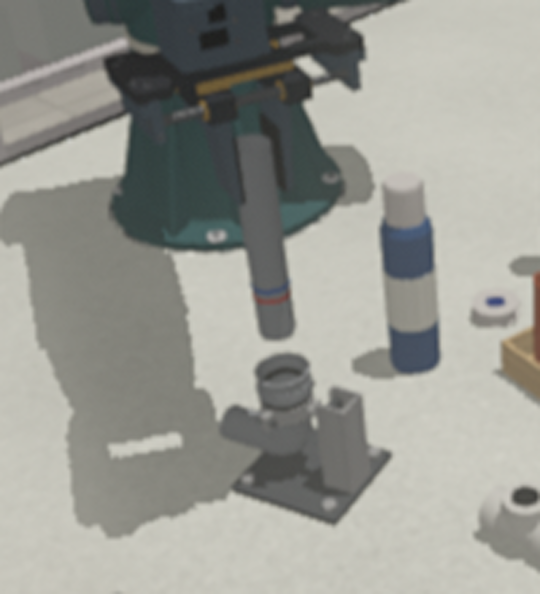

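```bash
cat >> h.py <<'E'
def rings(s,roi):
    x0,y0,x1,y1=roi;im=s['pixels'][y0:y1,x0:x1].astype(int)
    B,G,R=im[...,0],im[...,1],im[...,2];o={}
    for n,m in (('blue',(B-R>28)&(B-G>15)),('red',(R-G>22)&(R-B>22))):
        n_,l,st,c=cv2.connectedComponentsWithStats(m.astype(np.uint8))
        o[n]=[(c[i]+[x0,y0]).round(1).tolist()+st[i].tolist()[2:] for i in range(1,n_) if st[i][4]>3]
    return o
def overlay(s,c,foot,f,roi,k=4,rim=None):
    o=cv2.resize(s['pixels'],None,fx=k,fy=k,interpolation=2);th=np.linspace(0,2*np.pi,60)
    for z,r,col in ((foot,.016,(0,255,255)),(foot+.04,.016,(0,0,255)),(foot+.0535,.016,(255,0,0)),(foot+.1,.016,(0,255,0))):
        q=proj(s,np.c_[c[0]+r*np.cos(th),c[1]+r*np.sin(th),0*th+z]);cv2.polylines(o,[np.int32(q*k+k/2)],True,col,1)
    if rim is not None:
        q=proj(s,np.c_[rim[0]+.0245*np.cos(th),rim[1]+.0245*np.sin(th),0*th+.115]);cv2.polylines(o,[np.int32(q*k+k/2)],True,(255,0,255),1)
    x0,y0,x1,y1=[k*v for v in roi];cv2.imwrite('pics/'+f,o[y0:y1,x0:x1])
E
python3 -c "
from h import *
s=snap('scene');e=manip.sense()['ee_pos'];print(e)
print(rings(s,(190,150,250,260)))
print(proj(s,[e[0],e[1],e[2]-.14+.05]),proj(s,[e[0],e[1],e[2]-.14+.042]))
overlay(s,e,e[2]-.14,'o5.png',(160,150,290,290),5,(.4541,-.2931))"
```

```text
[ 0.45292743 -0.29176706  0.29158834]
{'blue': [], 'red': [[220.5, 220.9, 12, 4, 24]]}
[[219.87178842 215.2190433 ]] [[220.30456878 218.17686875]]
```

View pics/o5.png

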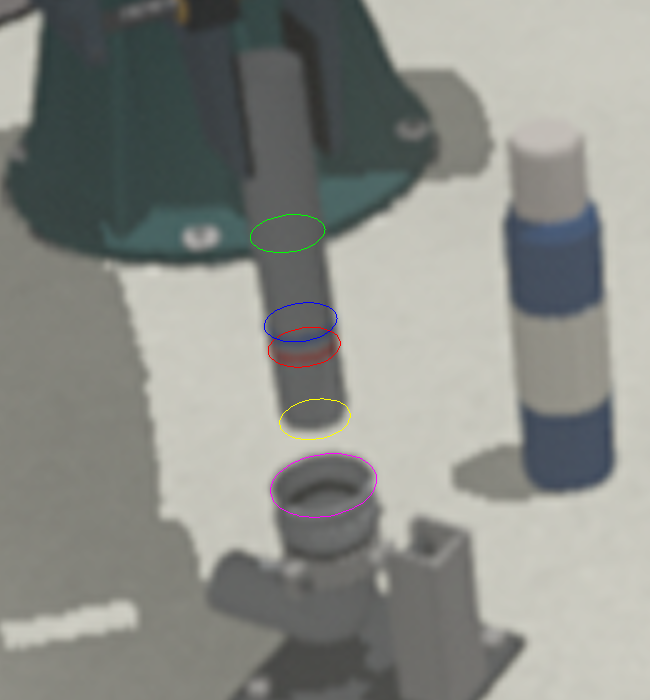

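```bash
python3 -m inch '[[-1.5,-1,0,0,0,0,0],[-1.5,-1,20,0,0,0,0],[-1.5,-1,36,0,0,0,0],[-1.5,-1,40,0,0,0,0],[-1.5,-1,44,0,0,0,0],[-1.5,-1,44,0,0,0,0]]' 50; python3 -c "
from h import *
to(.4541,-.2931,.205)"
```

```text
clock: 6.68
ee_pos: [0.4539, -0.2941, 0.2479]
tool_rot: [0.149, 0.989, -0.0, 0.0]
wrist_force: [0.1, 0.3, 0.4]
finger_gap: 0.031
clk 6.67 at [ 453.9 -294.1  247.9] rows xyz mm [ 0.1  1.  42.9] gap 0.031 F [0.1 0.3 0.4] axes [[-0.96, 0.3, 0.0], [0.3, 0.96, -0.0], [-0.0, -0.0, -1.0]]
```

No contact yet with the mouth; going on through the seal.

```bash
python3 -m inch '[[0,0.5,4,0,0,0,0],[0,0.5,8,0,0,0,0],[0,0.5,12,0,0,0,0],[0,0.5,16,0,0,0,0],[0,0.5,18,0,0,0,0]]' 50; python3 -c "
from h import *
to(.4541,-.2931,.205)"
```

```text
clock: 7.3
ee_pos: [0.4542, -0.2937, 0.2298]
tool_rot: [0.149, 0.989, -0.0, 0.0]
wrist_force: [1.3, -1.8, 3.0]
finger_gap: 0.0312
clk 7.3 at [ 454.2 -293.7  229.8] rows xyz mm [ 0.2  0.5 24.8] gap 0.0312 F [ 1.3 -1.8  3. ] axes [[-0.96, 0.3, 0.0], [0.3, 0.96, -0.0], [-0.0, -0.0, -1.0]]
```

```bash
python3 -m inch '[[-0.5,0,2,0,0,0,0],[-0.5,0,4,0,0,0,0],[-0.5,0,6,0,0,0,0],[-0.5,0,8,0,0,0,0]]' 50; python3 -c "
from h import *
to(.4541,-.2931,.205)"
```

```text
clock: 7.8
ee_pos: [0.4544, -0.2937, 0.2216]
tool_rot: [0.149, 0.989, -0.0, -0.0]
wrist_force: [0.1, -0.0, 4.7]
finger_gap: 0.0313
clk 7.8 at [ 454.4 -293.7  221.6] rows xyz mm [ 0.5  0.4 16.6] gap 0.0313 F [ 0.1 -0.   4.7] axes [[-0.96, 0.3, -0.0], [0.3, 0.96, -0.0], [-0.0, -0.0, -1.0]]
```

```bash
python3 -m inch '[[0,0,2,0,0,0,0],[0,0,4,0,0,0,0],[0,0,6,0,0,0,0],[0,0,6,0,0,0,0]]' 50; python3 -c "
from h import *
to(.4541,-.2931,.205)
s=snap('scene');e=manip.sense()['ee_pos']
print(rings(s,(190,180,260,270)))
overlay(s,e,e[2]-.14,'o6.png',(170,190,280,290),6)"
```

```text
clock: 8.3
ee_pos: [0.4541, -0.2935, 0.2152]
tool_rot: [0.149, 0.989, 0.0, -0.0]
wrist_force: [0.7, -1.1, -3.0]
finger_gap: 0.031
clk 8.3 at [ 454.1 -293.5  215.2] rows xyz mm [ 0.1  0.4 10.2] gap 0.031 F [ 0.7 -1.1 -3. ] axes [[-0.96, 0.3, -0.0], [0.3, 0.96, 0.0], [0.0, 0.0, -1.0]]
{'blue': [], 'red': [[224.4, 248.6, 13, 5, 25]]}
```

View pics/o6.png

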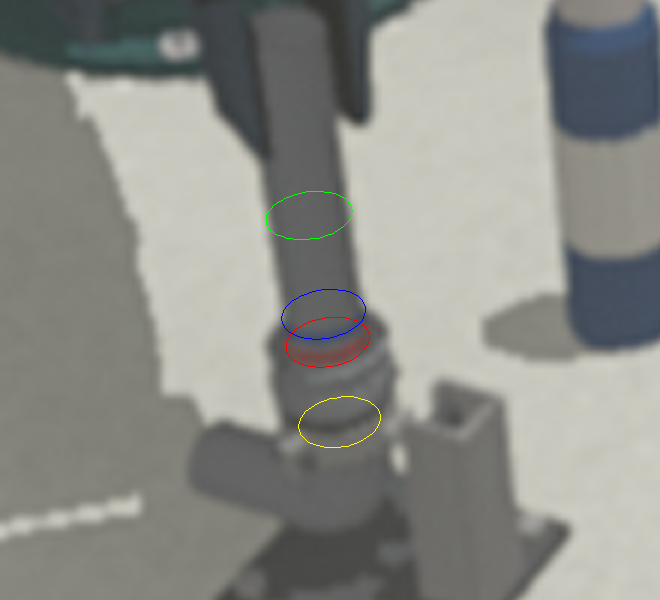

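```bash
python3 -m inch '[[0,0,2,0,0,0,0],[0,0,4,0,0,0,0],[0,0,6,0,0,0,0],[0,0,8,0,0,0,0]]' 50; python3 -c "
from h import *
to(.4541,-.2931,.205)"; python3 -m inch '[[0,0,1,0,0,0,0]]';python3 -m inch '[[0,0,1,0,0,0,0]]'
```

```text
clock: 8.85
ee_pos: [0.4545, -0.2937, 0.2077]
tool_rot: [0.149, 0.989, -0.0, 0.0]
wrist_force: [-0.0, 0.3, 3.2]
finger_gap: 0.0315
clk 8.85 at [ 454.5 -293.7  207.7] rows xyz mm [0.5 0.5 2.7] gap 0.0315 F [-0.   0.3  3.2] axes [[-0.96, 0.3, 0.0], [0.3, 0.96, -0.0], [-0.0, -0.0, -1.0]]
clock: 8.98
ee_pos: [0.4544, -0.2936, 0.2066]
tool_rot: [0.149, 0.989, 0.0, -0.0]
wrist_force: [0.5, -0.5, 2.2]
finger_gap: 0.0314
clock: 9.1
ee_pos: [0.4544, -0.2936, 0.2057]
tool_rot: [0.149, 0.989, 0.0, -0.0]
wrist_force: [0.8, -0.0, 2.9]
finger_gap: 0.0311
```

```bash
for i in 1 ; do python3 -m inch '[[0,0,1,0,0,0,0]]'|grep -E "pos|force"; done; python3 -m inch '[[0,0,1,0,0,0,0]]'|grep -E "pos|force"; python3 -m inch '[[0,0,1,0,0,0,0]]'|grep -E "pos|force"
```

```text
ee_pos: [0.4544, -0.2937, 0.2047]
wrist_force: [-0.0, -0.1, 3.5]
ee_pos: [0.4549, -0.294, 0.2047]
wrist_force: [-2.4, 1.4, 20.3]
ee_pos: [0.4554, -0.2943, 0.2046]
wrist_force: [-4.3, 5.1, 32.2]
```

```bash
python3 -c "
from h import *
to(.4541,-.2931,.2147)
s=snap('scene','s7.png');e=manip.sense()['ee_pos']
o=cv2.resize(s['pixels'],None,fx=10,fy=10,interpolation=2)[2200:2750,1900:2600];cv2.imwrite('pics/o7.png',cv2.convertScaleAbs(o,alpha=1.5))"
```

```text
clk 9.47 at [ 455.4 -294.3  204.6] rows xyz mm [  1.6   0.7 -10.1] gap 0.0314 F [-4.3  5.1 32.2] axes [[-0.96, 0.3, 0.0], [0.3, 0.96, -0.0], [-0.0, -0.0, -1.0]]
```

View pics/o7.png

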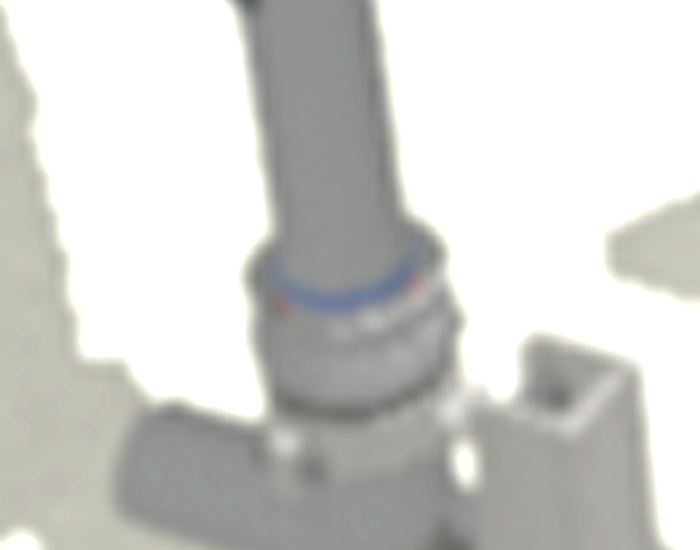

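```bash
python3 -m inch '[[0,0,-2,0,0,0,0],[0,0,-5,0,0,0,0],[0,0,-8,0,0,0,0],[0,0,-11,0,0,0,0],[0,0,-11.5,0,0,0,0],[0,0,-11.5,0,0,0,0],[0,0,-11.5,0,0,0,0]]'; python3 -c "
from h import *
to(.4541,-.2931,.2147)
s=snap('scene','s8.png')
o=cv2.resize(s['pixels'],None,fx=10,fy=10,interpolation=2)[2200:2750,1900:2600];cv2.imwrite('pics/o8.png',cv2.convertScaleAbs(o,alpha=1.5));to(.4541,-.2931,.2147)"
```

```text
clock: 10.4
ee_pos: [0.4545, -0.2937, 0.2144]
tool_rot: [0.149, 0.989, -0.0, 0.0]
wrist_force: [-0.5, 0.7, 0.8]
finger_gap: 0.0314
clk 10.4 at [ 454.5 -293.7  214.4] rows xyz mm [ 0.5  0.4 -0.3] gap 0.0314 F [-0.5  0.7  0.8] axes [[-0.96, 0.3, 0.0], [0.3, 0.96, -0.0], [-0.0, 0.0, -1.0]]
clk 10.45 at [ 454.5 -293.7  214.4] rows xyz mm [ 0.5  0.4 -0.3] gap 0.0314 F [-0.6  0.6  0.7] axes [[-0.96, 0.3, 0.0], [0.3, 0.96, -0.0], [-0.0, 0.0, -1.0]]
```

View pics/o8.png

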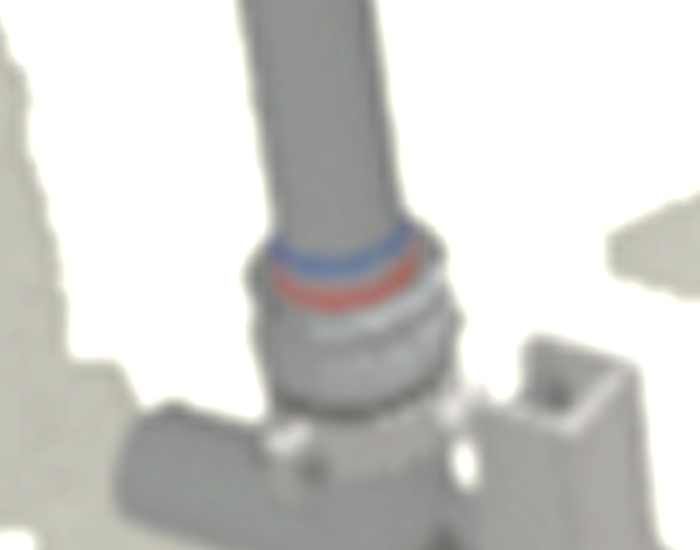

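```bash
python3 -m inch '[[0,0,-0.3,0,0,0,0],[0,0,-0.3,0,0,0,0],[0,0,-0.3,0,0,0,40],[0,0,-0.3,0,0,0,80],[0,0,-0.3,0,0,0,100],[0,0,-0.3,0,0,0,100]]'; python3 -c "
from h import *
to(.4541,-.2931,.2147)"
```

```text
clock: 11.2
ee_pos: [0.4545, -0.2937, 0.2146]
tool_rot: [0.149, 0.989, -0.0, 0.0]
wrist_force: [-0.7, 0.4, 0.5]
finger_gap: 0.0635
clk 11.2 at [ 454.5 -293.7  214.6] rows xyz mm [ 0.5  0.5 -0.1] gap 0.0635 F [-0.7  0.4  0.5] axes [[-0.96, 0.3, 0.0], [0.3, 0.96, -0.0], [-0.0, -0.0, -1.0]]
```

```bash
python3 -m inch '[[0,0,0,0,0,0,100],[0,0,0,0,0,0,100],[0,0,0,0,0,0,100],[0,0,-30,0,0,0,100],[0,0,-80,0,0,0,100],[0,0,-120,0,0,0,100],[0,0,-150,0,0,0,100],[0,0,-150,0,0,0,100],[0,0,-150,0,0,0,100]]'; python3 -c "
from h import *
to(.4541,-.2931,.2147)
s=snap('scene','s9.png')
o=cv2.resize(s['pixels'],None,fx=10,fy=10,interpolation=2)[2200:2750,1900:2600];cv2.imwrite('pics/o9.png',cv2.convertScaleAbs(o,alpha=1.5));print(rings(s,(190,180,260,270)))
print(rings(dict(pixels=cv2.imread('pics/s8.png')),(190,180,260,270)))"
```

```text
clock: 12.32
ee_pos: [0.4541, -0.2935, 0.3637]
tool_rot: [0.149, 0.989, 0.0, -0.0]
wrist_force: [-0.0, 0.1, -0.5]
finger_gap: 0.0915
clk 12.32 at [ 454.1 -293.5  363.7] rows xyz mm [ -0.    0.3 149. ] gap 0.0915 F [-0.   0.1 -0.5] axes [[-0.96, 0.3, -0.0], [0.3, 0.96, 0.0], [0.0, 0.0, -1.0]]
{'blue': [[223.0, 245.9, 7, 2, 7]], 'red': [[224.9, 248.5, 14, 6, 26]]}
{'blue': [[221.5, 246.0, 4, 1, 4]], 'red': [[224.2, 248.8, 13, 5, 24]]}
```

View pics/o9.png

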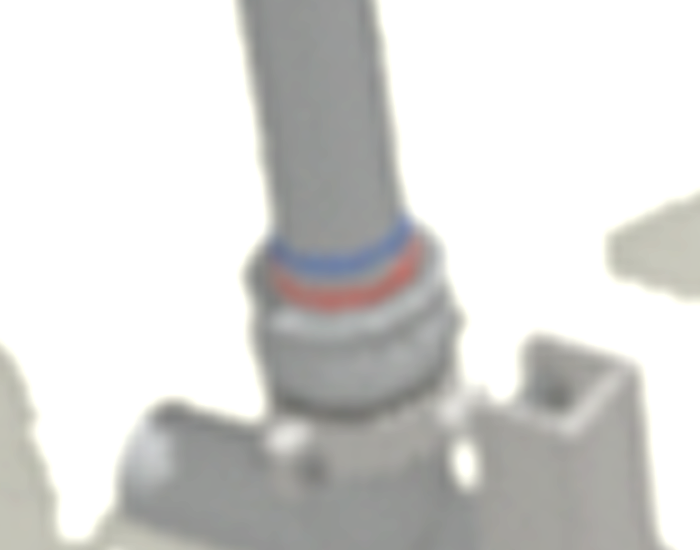

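View pics/s9.png

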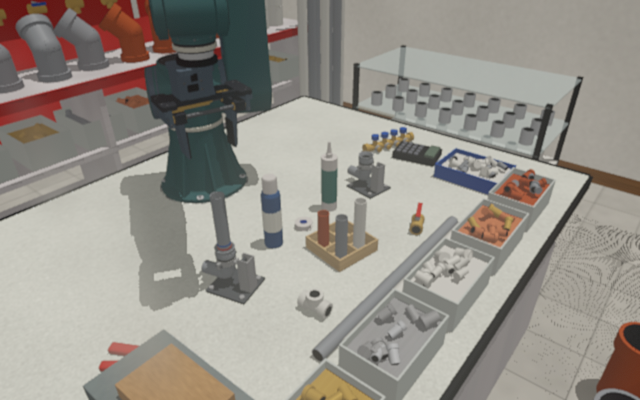

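The pipe stands in the seal at pixel (223,225) with its red ring at the rim around (225,249). It did not move on release, and everything else is where it was.

```bash
python3 -c "
from h import *
manip.finish_job();print(manip.sense()['clock'])"
```

```text
the job is handed in; nothing more can be done
the job is handed in; nothing more can be done
```

The ringed pipe is fitted in the bend on the robot's right (y ≈ -0.29 m). It is drawn back for the expansion gap and left standing in the seal. This bend was the clear one, so I never needed the other.

- **Bottoming:** The pipe went past the depth where the offcut would have stopped it and hit bottom with the tool at z = 0.2047. The push force jumped from about 3 N to 32 N there. The camera showed the blue ring at the rim, and the tool height matched the pick-up height, so the pipe had not slipped in the grip.
- **Draw-back:** I raised the tool to z = 0.2146, a measured 9.9 mm. The red ring then sat where the blue ring had been.
- **After release:** With the gripper open and 150 mm clear above the pipe, the red ring had not moved by more than about half a pixel. Nothing else on the counter appeared to have moved.
- **Checks that fell short:** The wrist force read only about 2 to 5 N going through the seal, below the stated 5 to 8 N, with one stray reading of -3 N just after a stop. My colour mask for the blue ring often found nothing, so I judged that ring by eye in enlarged pictures.

The job was handed in at about 12.4 s of the 58 s allowed.

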